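Slot the keyed plaster core into a tight row of moulds

TASK

Take the tall plaster core with the narrow foot out of its drying stand and put it away in the wooden rack, between the two middle moulds: there is too little room, so nudge these two apart first, for instance with the core's foot, until the core will pass (each slides outwards until it meets a rubber buffer). Then slide the core down until its foot stands on the rack's board, upright, square to the row and about level with the moulds front to back, and let go. Plaster chips easily, so press only gently on the moulds and the rack, by feel, and leave everything else on the table alone.

Things in the scene. Friction and masses are not known exactly. Their poses are not given: they have to be found in the camera images.
- core: Off-white plaster slab, 66 (its x) x 36 thick (y) x 100 mm tall (z), about 240 g. Its lower edge is a narrow centred foot, 10 thick, 15 high, over the full 66 mm. Square shoulders above: 30 mm thick to 19 mm up, then 36 mm. Same turned half round. Origin: centre of the foot's underside. Grasp from above across the 36 mm, 70 to 90 mm above the origin.
- stand: Fixed light wooden board, 110 (x) x 90 mm (y), origin: centre of its underside, on the table. The core stands upright in its groove along x, 14 mm wide; the groove's floor is 10 mm, its lips 23 mm above the table.
- rack: Fixed wooden rack. Origin: centre of its underside, on the table; x is front to back, y along the row. Board 130 (x) x 250 mm (y), upper face at 12 mm; end cheeks to 58 mm. Four plaster moulds in a row along y, 100 mm long in x, centred on the rack in x. The outer two are fixed, 54 mm high, inner faces 77 mm from the origin; the middle two slide along y.
- mould_l_edge (a point): Sliding middle mould on the rack's +y side, 45 mm wide: the middle of the upper edge of its inner face, 57 mm above the table; axes as the rack's. It drags with about 2.5 N and stays where left. It slides 3 to 12 mm outwards from its start until a hidden stiff rubber buffer, whose place is not known (not centred on the rack), only felt.
- mould_r_edge (a point): The same point of the other sliding middle mould, on the rack's -y side; it behaves alike. The gap between the two is 14 to 32 mm at first and 38.5 mm when both are against their buffers: 2.5 mm more than the core.
Mind the look-alikes: they are no part of the job. What is shaped like the core but green is not meant.

How it is judged:
By the outcome, as a careful person would: the job done as asked, in the order asked, and still so for the second after the job is handed in, with the robot touching nothing.
It also fails if it takes over 51 s, if anything falls off the work surface, if the arm or the gripper's body presses on something with over 40 N, if the wrist force passes 120 N, or if a joint passes its speed limit or range.

ROBOT

A 6-joint arm with a two-finger parallel gripper is mounted at the origin on the work surface. World frame = base frame: x ahead of the robot, y to its left, z up, the work surface at z = 0. Lengths are in mm, angles in rad, forces in N, time in s.
With the tool pointing down it reaches from about 350 to 875 mm from the base axis. Payload 4.2 kg.
Tool frame: the origin (TCP) lies at the very end of the fingers, on their centre line; the grasp point (between the pads) lies 19 mm behind it; z points along the fingers, y is the line along which they close (so a half turn about z gives the same grasp; the last joint's range is limited). The gripper opens to 85 mm and grips with 20 to 120 N. Pads are 22 mm wide; open, the fingers measure 114 mm over their backs; the gripper's body (76 mm by 85 mm) begins 54 mm behind the grasp point. The pads swing forward as they close: fully open they stand 13 mm farther back than shut.
Start: joints at [1.519, 0.385, 0.008, 0, -1.194, -0.259], TCP at [191.105, 595.045, 231.312] pointing down, gripper open.
Joint ranges: [-3.14, 3.14], [-1.21, 2.06], [-1.07, 1.41], [-3.16, 2.05], [-2.99, -0.16], [-3.1, 3.1]. Speed limits (rad/s): [2.79, 2.79, 3.14, 3.14, 3.14, 3.14].

INTERFACE

Orientations are given as a unit quaternion [x, y, z, w].
In Python, from bench import arm, optics gives the robot as it stands. The module is installed in compiled form; this text tells all that it offers.
- The arm moves only by the tool step_arm, never from a script. Its argument "motion" is a list of rows, each an object with "dr": the turn, a rotation vector about the tool's x, y, z in units of 8 degrees (1.0 is 8 degrees), a list of three; "slide": the shift along the tool's x, y, z in mm, a list of three; "jaw": the finger opening in mm, from 0 to 85.4. A call has exactly 8 rows; each row is the pose to reach, as a shift and turn from the pose commanded when the call began, along the tool's axes at that moment; what a row does not reach only later rows make up. A row lasts 1/8 s, in which the tool goes at most 62.5 mm and 10.7 degrees, less where a joint would pass 70% of its speed; a pose out of reach is approached as far as the arm can. A call with a gripper value outside its range is refused whole. The fingers move at their own pace and stop on an object; the grip force is fixed at half the most. Time passes only in rows, so rows that repeat a pose let the fingers close, or fill a call up. It gives the time, the measured TCP pose, the force, the opening and the grip force at its end, in the units of the state.
- arm.read_state(): the state, without advancing time (a new reading comes with each control period).
- optics.get_image(name): name is "scene" or "top" or "wrist"; returns the picture (400x640x3 uint8, blue, green, red); there is no depth.
- optics.camera_info(name): a dict with "camera_matrix" (3x3 intrinsics, pixels), "view" (4x4, takes a point from world to camera coordinates); the wrist camera has in their place "T_tool_cam" (4x4, takes a point from camera to tool coordinates, whose origin is the TCP and whose axes are the flange's). Camera axes: x right, y up, looking along -z (the intrinsics and any distortion apply to the point x, -y, -z); pixel columns grow to the right and rows downward; lengths in mm; the calibration is good to about 2 mm. A picture is of the moment at which its call begins: read the wrist's pose just before it. camera_info takes no time and is no camera call.
- arm.job_done(): hands the job in; it is judged then, once.
The state is a dict: "clock": time; "joints": joint angles; "joint_vel": joint speeds; "joint_efforts": joint torques, N m; "position": TCP position; "ee_rot": TCP orientation; "contact_force": force on the tool from outside, world axes, zero at the start; "wrist_torque": the same for the moment, N m; "gripper_width": finger opening in mm; "grasp_force": force on a finger pad.
Only numpy, scipy, OpenCV 4.12 (cv2) and the standard library are available. Lean on these libraries where they do the work, as an engineer would, in place of code of your own. Each camera call takes 0.05 s, during which the arm holds its last target. There are 200 camera calls.

## Working session

There is one attempt and no reset: what is moved stays moved. The work goes in short steps, Python scripts to look and compute and a tool call to move; the robot and the scene stay as the last step left them, time stands still between calls to the robot, and variables do not carry over. Pictures are saved under pics/ and viewed, at most 10 in all, crops included, and the job is handed in when it is done.

Besides the shell and the picture viewer there is one more tool, called after "Emit:" in YAML: its name, and indented under it one key for each argument. step_arm: Moves the arm, as the interface text tells. Its arguments: {"type":"object","properties":{"motion":{"type":"array","items":{"type":"object","properties":{"dr":{"type":"array","items":{"type":"number"}},"slide":{"type":"array","items":{"type":"number"}},"jaw":{"type":"number"}}}}},"required":["motion"]}

```bash
mkdir -p pics; python3 - <<'E'
from bench import arm, optics
import cv2, numpy as np
s=arm.read_state(); print({k:np.round(v,3) for k,v in s.items()})
for n in("scene","top","wrist"):
    cv2.imwrite(f"pics/{n}0.png",optics.get_image(n)); print(n,{k:np.round(v,3) for k,v in optics.camera_info(n).items()})
E
```

```text
{'clock': np.float64(0.0), 'joints': array([ 1.519e+00,  3.860e-01,  7.000e-03, -1.000e-03, -1.194e+00,
       -2.590e-01]), 'joint_vel': array([ 0.   ,  0.001,  0.001, -0.   , -0.001, -0.   ]), 'joint_efforts': array([ 0.0000e+00, -3.9229e+01,  1.8840e+01,  4.1860e+00, -5.0000e-03,
        0.0000e+00]), 'position': array([190.921, 594.493, 230.196]), 'ee_rot': array([ 0.988, -0.155, -0.   ,  0.001]), 'contact_force': array([-0.559, -0.085,  0.127]), 'wrist_torque': array([-0.008, -0.019,  0.005]), 'grasp_force': np.float64(0.0), 'gripper_width': np.float64(85.137)}
scene {'camera_matrix': array([[445.238,   0.   , 316.26 ],
       [  0.   , 445.238, 199.494],
       [  0.   ,   0.   ,   1.   ]]), 'view': array([[-3.850000e-01,  9.230000e-01, -1.100000e-02,  7.519700e+01],
       [-7.700000e-01, -3.150000e-01,  5.550000e-01,  4.114010e+02],
       [ 5.090000e-01,  2.220000e-01,  8.320000e-01, -1.293779e+03],
       [ 0.000000e+00,  0.000000e+00,  0.000000e+00,  1.000000e+00]])}
top {'camera_matrix': array([[499.241,   0.   , 326.503],
       [  0.   , 499.241, 203.093],
       [  0.   ,   0.   ,   1.   ]]), 'view': array([[ 6.000000e-03, -1.000000e+00,  6.000000e-03,  1.188510e+02],
       [ 9.830000e-01,  7.000000e-03,  1.860000e-01, -4.967780e+02],
       [-1.860000e-01,  5.000000e-03,  9.830000e-01, -1.044644e+03],
       [ 0.000000e+00,  0.000000e+00,  0.000000e+00,  1.000000e+00]])}
wrist {'camera_matrix': array([[348.949,   0.   , 321.795],
       [  0.   , 348.949, 205.361],
       [  0.   ,   0.   ,   1.   ]]), 'T_tool_cam': array([[ 0.00000e+00,  9.62000e-01,  2.73000e-01,  6.85720e+01],
       [ 1.00000e+00,  0.00000e+00, -1.00000e-03, -1.51900e+00],
       [-1.00000e-03,  2.73000e-01, -9.62000e-01, -1.41874e+02],
       [ 0.00000e+00,  0.00000e+00,  0.00000e+00,  1.00000e+00]])}
```

View pics/top0.png

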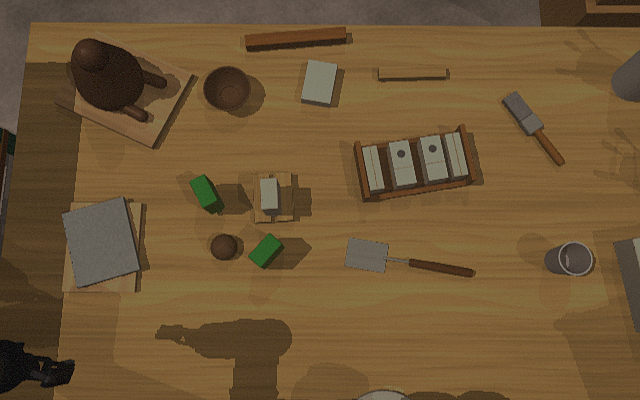

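View pics/scene0.png

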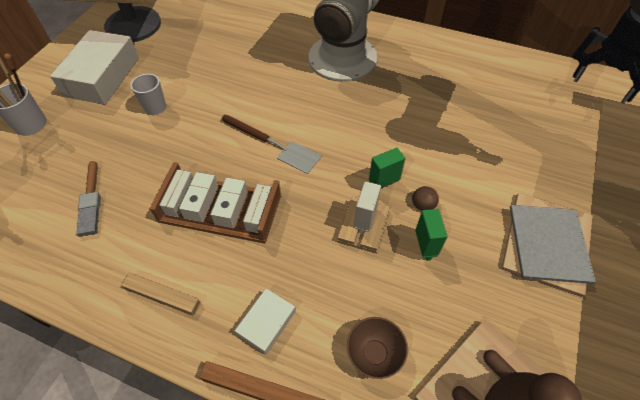

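The top view shows the core at (269,195) in its stand, the rack at (417,162), green look-alikes at (205,193) and (266,250), and a pale lying slab at (320,82). In the scene view, the core is at (367,207) and the rack at (217,202).

```bash
cat >h.py <<'E'
import numpy as np, cv2
from scipy.spatial.transform import Rotation as R
from bench import arm, optics
def cam(name, s=None):
    i=optics.camera_info(name); K=np.array(i["camera_matrix"])
    if name=="wrist":
        T=np.eye(4); T[:3,:3]=R.from_quat(s["ee_rot"]).as_matrix(); T[:3,3]=s["position"]
        C=T@np.array(i["T_tool_cam"])
    else: C=np.linalg.inv(np.array(i["view"]))
    return K,C
def cast(kc,uv,z):
    K,C=kc; uv=np.atleast_2d(uv).astype(float)
    d=np.c_[(uv[:,0]-K[0,2])/K[0,0],-(uv[:,1]-K[1,2])/K[1,1],-np.ones(len(uv))]@C[:3,:3].T
    return C[:3,3]+d*((z-C[2,3])/d[:,2])[:,None]
def proj(kc,P):
    K,C=kc; p=(np.atleast_2d(P)-C[:3,3])@C[:3,:3]
    return np.c_[K[0,0]*p[:,0]/-p[:,2]+K[0,2], -K[1,1]*p[:,1]/-p[:,2]+K[1,2]]
def snap(n):
    s=arm.read_state(); return s,optics.get_image(n)
def white(im,v=110,smax=70):
    h=cv2.cvtColor(im,cv2.COLOR_BGR2HSV); return ((h[...,1]<smax)&(h[...,2]>v)).astype(np.uint8)*255
E
python3 - <<'E'
from h import *
im=cv2.imread("pics/top0.png"); kc=cam("top")
for n,(x0,y0,x1,y1),z in(("core",(240,165,300,225),110),("rack",(350,120,485,205),57)):
    m=np.zeros(im.shape[:2],np.uint8); m[y0:y1,x0:x1]=white(im,90,70)[y0:y1,x0:x1]
    for c in cv2.findContours(m,0,2)[0]:
        if cv2.contourArea(c)<60: continue
        b=cv2.boxPoints(cv2.minAreaRect(c)); print(n,b.round(0).tolist(),cast(kc,b,z)[:,:2].round(0).tolist())
rim=[[354,143],[466,126],[475,184],[363,201]]
print(cast(kc,rim,58)[:,:2].round(0))
a=cv2.resize(im[160:230,235:305],None,fx=5.7,fy=5.7,interpolation=2); b=cv2.resize(im[115:215,345:490],None,fx=2.75,fy=4,interpolation=2)[:399]
cv2.imwrite("pics/crop0.png",np.hstack([a,b]))
E
```

```text
core [[260.0, 178.0], [276.0, 178.0], [277.0, 208.0], [261.0, 209.0]] [[535.0, 261.0], [537.0, 228.0], [472.0, 223.0], [470.0, 257.0]]
rack [[361.0, 147.0], [376.0, 144.0], [384.0, 187.0], [370.0, 190.0]] [[620.0, 46.0], [627.0, 14.0], [530.0, -3.0], [523.0, 28.0]]
rack [[388.0, 142.0], [408.0, 138.0], [416.0, 182.0], [397.0, 186.0]] [[632.0, -14.0], [642.0, -57.0], [542.0, -74.0], [533.0, -31.0]]
rack [[420.0, 137.0], [439.0, 133.0], [448.0, 177.0], [429.0, 181.0]] [[645.0, -83.0], [654.0, -126.0], [554.0, -143.0], [545.0, -101.0]]
rack [[444.0, 134.0], [451.0, 133.0], [461.0, 175.0], [454.0, 176.0]] [[652.0, -139.0], [656.0, -154.0], [559.0, -171.0], [555.0, -156.0]]
rack [[453.0, 133.0], [459.0, 131.0], [468.0, 174.0], [462.0, 175.0]] [[655.0, -157.0], [659.0, -171.0], [562.0, -187.0], [558.0, -174.0]]
[[ 629.   62.]
 [ 671. -188.]
 [ 538. -201.]
 [ 499.   43.]]
```

View pics/crop0.png

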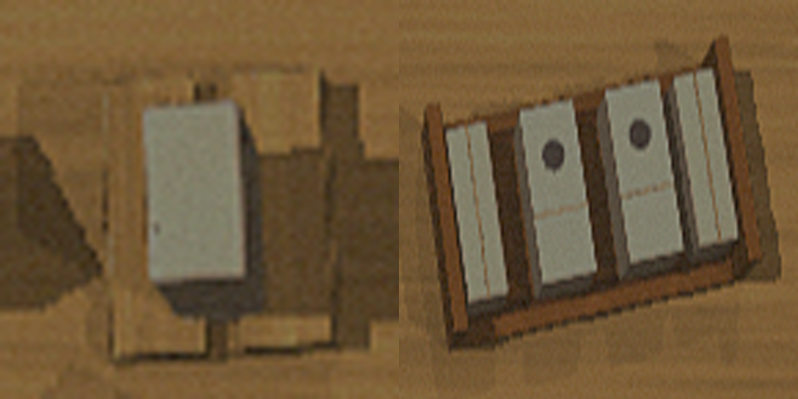

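The crops show the core's top face in the stand, slightly turned, and the rack turned about 10° with a gap near (600,190). I'll move above the core for a close look.

Emit:
step_arm:
  motion:
    - {"slide":[51,30,0],"dr":[0,0,-0.33],"jaw":85}
    - {"slide":[101,60,0],"dr":[0,0,-0.67],"jaw":85}
    - {"slide":[152,90,0],"dr":[0,0,-1.0],"jaw":85}
    - {"slide":[203,120,0],"dr":[0,0,-1.33],"jaw":85}
    - {"slide":[253,150,0],"dr":[0,0,-1.67],"jaw":85}
    - {"slide":[304,180,0],"dr":[0,0,-2.0],"jaw":85}
    - {"slide":[354,210,0],"dr":[0,0,-2.33],"jaw":85}
    - {"slide":[405,240,0],"dr":[0,0,-2.66],"jaw":85}

```text
clock: 1.15
position: [504.2, 241.1, 231.2]
ee_rot: [1.0, 0.031, -0.0, 0.0]
contact_force: [1.1, 0.9, 0.9]
gripper_width: 84.6
grasp_force: 0.0
```

```bash
python3 - <<'E'
from h import *
for i in range(3): s,im=snap("wrist")
cv2.imwrite("pics/w1.png",im); print(s["clock"],s["position"],s["ee_rot"],np.abs(s["joint_vel"]).max())
kc=cam("wrist",s); print(proj(kc,[503,242,110]))
m=white(im,90,70)
for c in cv2.findContours(m,0,2)[0]:
    if cv2.contourArea(c)<1000: continue
    b=cv2.boxPoints(cv2.minAreaRect(c)); print(b.round(0).tolist(),cast(kc,b,110)[:,:2].round(1).tolist())
E
```

```text
1.25 [505.68149512 238.72792399 230.72396803] [ 9.99627310e-01  2.72904222e-02 -2.95152570e-04  6.21683984e-04] 0.07649734350936734
[[318.97834417 201.62905306]]
[[449.0, 292.0], [464.0, 244.0], [535.0, 267.0], [520.0, 315.0]] [[429.8, 128.4], [473.6, 123.0], [457.2, 60.9], [411.8, 63.7]]
[[0.0, 312.0], [0.0, 189.0], [56.0, 189.0], [56.0, 312.0]] [[390.5, 509.3], [499.7, 488.0], [502.1, 445.0], [393.0, 461.5]]
[[292.0, 146.0], [338.0, 146.0], [338.0, 240.0], [292.0, 240.0]] [[544.9, 264.4], [546.7, 230.1], [471.9, 225.0], [469.8, 262.0]]
[[545.0, 176.0], [553.0, 61.0], [573.0, 62.0], [565.0, 177.0]] [[532.8, 70.4], [614.1, 83.5], [614.0, 69.3], [532.6, 54.9]]
[[567.0, 54.0], [639.0, 54.0], [639.0, 174.0], [567.0, 174.0]] [[618.9, 75.0], [621.7, 24.8], [538.1, -1.0], [535.1, 54.0]]
```

View pics/w1.png

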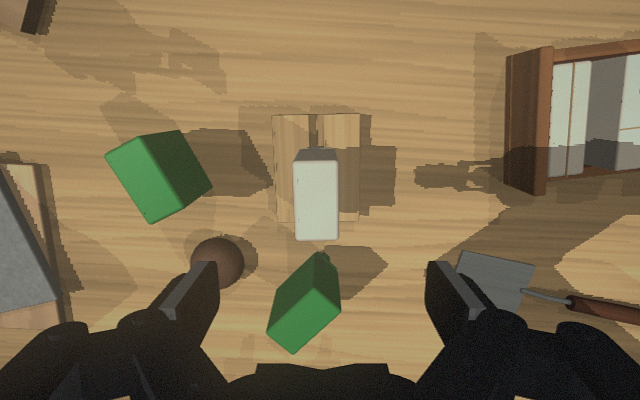

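The wrist view shows the core's top face from (293,161) to (338,240), fingers clear; the green blocks are at (160,175) and (303,303).

```bash
cat >>h.py <<'E'
def avgsnap(n="wrist",k=4):
    ss=[];ims=[]
    for i in range(k):
        s,im=snap(n); ss.append(s); ims.append(im.astype(float))
    s=dict(s); s["position"]=np.mean([q["position"] for q in ss],0); q0=np.array(s["ee_rot"])
    s["ee_rot"]=R.from_quat([q["ee_rot"] for q in ss]).mean().as_quat()
    return s,np.mean(ims,0).astype(np.uint8)
def yaw(s):
    x=R.from_quat(s["ee_rot"]).as_matrix()[:,0]; return np.degrees(np.arctan2(x[1],x[0]))
E
python3 - <<'E'
from h import *
s,im=avgsnap(); cv2.imwrite("pics/w2.png",im); kc=cam("wrist",s)
print(s["clock"],s["position"].round(1),yaw(s),s["ee_rot"].round(4))
g=cv2.cvtColor(im,cv2.COLOR_BGR2GRAY); print(g[140:170:2,315],g[232:248:2,315])
m=white(im,150,70); m[:120]=0;m[260:]=0;m[:,:270]=0;m[:,360:]=0
c=max(cv2.findContours(m,0,2)[0],key=cv2.contourArea); b=cv2.boxPoints(cv2.minAreaRect(c)).round(1)
P=cast(kc,c[:,0],110)[:,:2].astype(np.float32); r=cv2.minAreaRect(P); print(b.tolist(),r)
m=white(im,90,70); 
E
```

```text
1.45 [503.5 241.9 230.9] 3.3511888076069116 [ 9.996e-01  2.920e-02 -4.000e-04  2.000e-04]
[ 90  88  89  92  90  93  92  94  93 148 181 189 188 188 190] [189 191 180 144 138 136 131 130]
[[296.6000061035156, 158.10000610351562], [341.8999938964844, 157.3000030517578], [343.29998779296875, 236.89999389648438], [298.0, 237.6999969482422]] ((503.1208801269531, 244.31716918945312), (63.99153137207031, 35.36180877685547), 4.252445220947266)
```

Emit:
step_arm:
  motion:
    - {"slide":[12,53,0],"dr":[0,0,-0.13],"jaw":85}
    - {"slide":[23,106,0],"dr":[0,0,-0.27],"jaw":85}
    - {"slide":[35,159,0],"dr":[0,0,-0.4],"jaw":85}
    - {"slide":[47,212,0],"dr":[0,0,-0.53],"jaw":85}
    - {"slide":[58,265,0],"dr":[0,0,-0.67],"jaw":85}
    - {"slide":[70,317,0],"dr":[0,0,-0.8],"jaw":85}
    - {"slide":[70,317,0],"dr":[0,0,-0.8],"jaw":85}
    - {"slide":[70,317,0],"dr":[0,0,-0.8],"jaw":85}

```text
clock: 2.5
position: [592.2, -68.3, 231.2]
ee_rot: [0.996, 0.087, -0.0, -0.0]
contact_force: [-0.2, -0.4, -0.6]
gripper_width: 85.2
grasp_force: 0.0
```

```bash
python3 - <<'E'
from h import *
s,im=avgsnap(k=6); cv2.imwrite("pics/w3.png",im); kc=cam("wrist",s)
print(s["clock"],s["position"].round(1),yaw(s))
m=white(im,135,70)
for c in cv2.findContours(m,0,2)[0]:
    if cv2.contourArea(c)<400: continue
    P=cast(kc,c[:,0],57)[:,:2].astype(np.float32); r=cv2.minAreaRect(P); print(cv2.boundingRect(c),[np.round(q,1) for q in r],cv2.boxPoints(r).round(1).tolist())
E
```

```text
2.75 [592.2 -68.  231.4] 9.994574962653864
(272, 200, 47, 37) [array([554.8, -47.2]), array([36. , 43.9]), np.float64(10.0)] [[533.2000122070312, -28.700000762939453], [540.7999877929688, -71.9000015258789], [576.2999877929688, -65.69999694824219], [568.7000122070312, -22.5]]
(427, 133, 20, 47) [array([ 635.2, -164.4]), array([41.7, 14.5]), np.float64(10.0)] [[613.5, -160.89999389648438], [616.0, -175.1999969482422], [657.0, -167.89999389648438], [654.5, -153.6999969482422]]
(346, 133, 51, 104) [array([ 597.4, -111.1]), array([97.7, 44. ]), np.float64(10.0)] [[545.4000244140625, -97.9000015258789], [553.0999755859375, -141.3000030517578], [649.2999877929688, -124.30000305175781], [641.7000122070312, -80.9000015258789]]
(408, 132, 21, 47) [array([ 633.2, -147.8]), array([41.7, 16.7]), np.float64(10.5)] [[611.2000122070312, -143.5], [614.2000122070312, -159.89999389648438], [655.2000122070312, -152.1999969482422], [652.2000122070312, -135.8000030517578]]
(269, 132, 49, 67) [array([604.2, -38.2]), array([60.7, 43.2]), np.float64(9.9)] [[570.5999755859375, -22.200000762939453], [578.0999755859375, -64.69999694824219], [637.7999877929688, -54.20000076293945], [630.4000244140625, -11.699999809265137]]
(222, 132, 23, 103) [array([576.8,  13.8]), array([96.5, 15.8]), np.float64(10.0)] [[527.9000244140625, 13.199999809265137], [530.7000122070312, -2.4000000953674316], [625.7000122070312, 14.300000190734863], [623.0, 29.899999618530273]]
(204, 132, 24, 103) [array([573.9,  30.1]), array([96.6, 14.9]), np.float64(9.9)] [[525.0999755859375, 29.100000381469727], [527.7000122070312, 14.399999618530273], [622.7999877929688, 31.100000381469727], [620.2000122070312, 45.70000076293945]]
```

View pics/w3.png

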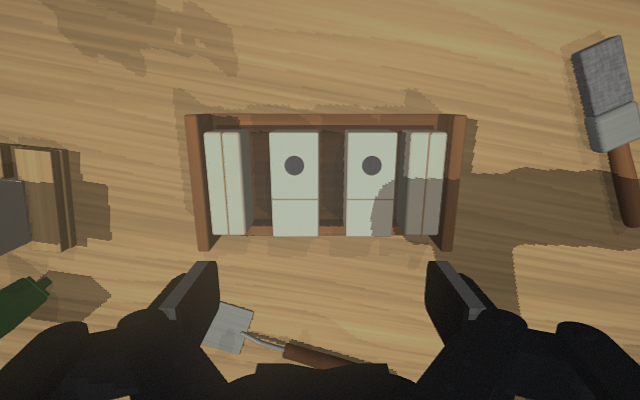

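The rack view shows the mould tops at (269–319,132–237) and (346–397,133–237), gap about 25.8 mm, rack yaw 10.0°. Now I'll grasp the core.

Emit:
step_arm:
  motion:
    - {"slide":[-6,-54,0],"dr":[0,0,0.12],"jaw":85}
    - {"slide":[-11,-108,0],"dr":[0,0,0.24],"jaw":85}
    - {"slide":[-17,-162,0],"dr":[0,0,0.36],"jaw":85}
    - {"slide":[-22,-216,0],"dr":[0,0,0.48],"jaw":85}
    - {"slide":[-28,-270,0],"dr":[0,0,0.6],"jaw":85}
    - {"slide":[-33.5,-323,0],"dr":[0,0,0.72],"jaw":85}
    - {"slide":[-33.5,-323,45],"dr":[0,0,0.72],"jaw":85}
    - {"slide":[-33.5,-323,85],"dr":[0,0,0.72],"jaw":85}

```text
clock: 3.8
position: [503.3, 244.5, 145.6]
ee_rot: [0.999, 0.037, 0.0, -0.0]
contact_force: [-0.4, -0.5, -0.3]
gripper_width: 85.1
grasp_force: 0.0
```

```bash
python3 - <<'E'
from h import *
s,im=avgsnap(k=6); kc=cam("wrist",s); cv2.imwrite("pics/w4.png",im)
print(s["clock"],s["position"].round(1),yaw(s))
m=white(im,150,70)
for c in cv2.findContours(m,0,2)[0]:
    if cv2.contourArea(c)<2000: continue
    r=cv2.minAreaRect(cast(kc,c[:,0],110)[:,:2].astype(np.float32)); print(cv2.boundingRect(c),r)
E
```

```text
4.05 [502.7 243.  144.5] 4.172646674232918
(288, 179, 65, 46) ((523.579345703125, 246.74359130859375), (24.434032440185547, 33.466251373291016), 4.9589643478393555)
```

Emit:
step_arm:
  motion:
    - {"slide":[0,-1,15],"dr":[0,0,0],"jaw":85}
    - {"slide":[0,-1,30],"dr":[0,0,0],"jaw":85}
    - {"slide":[0,-1,45],"dr":[0,0,0],"jaw":85}
    - {"slide":[0,-1,60],"dr":[0,0,0],"jaw":85}
    - {"slide":[0,-1,69],"dr":[0,0,0],"jaw":85}
    - {"slide":[0,-1,69],"dr":[0,0,0],"jaw":60}
    - {"slide":[0,-1,69],"dr":[0,0,0],"jaw":46}
    - {"slide":[0,-1,69],"dr":[0,0,0],"jaw":42}

```text
clock: 5.1
position: [504.3, 244.3, 77.9]
ee_rot: [0.999, 0.036, 0.001, -0.0]
contact_force: [0.5, -0.3, -0.0]
gripper_width: 42.0
grasp_force: 0.0
```

Emit:
step_arm:
  motion:
    - {"slide":[0,0,0],"dr":[0,0,0],"jaw":38}
    - {"slide":[0,0,0],"dr":[0,0,0],"jaw":36}
    - {"slide":[0,0,0],"dr":[0,0,0],"jaw":34}
    - {"slide":[0,0,0],"dr":[0,0,0],"jaw":30}
    - {"slide":[0,0,0],"dr":[0,0,0],"jaw":30}
    - {"slide":[0,0,0],"dr":[0,0,0],"jaw":30}
    - {"slide":[0,0,0],"dr":[0,0,0],"jaw":30}
    - {"slide":[0,0,0],"dr":[0,0,0],"jaw":30}

```text
clock: 6.1
position: [504.1, 243.9, 77.9]
ee_rot: [0.999, 0.036, 0.0, 0.0]
contact_force: [-0.9, -1.4, 4.2]
gripper_width: 35.0
grasp_force: 59.5
```

Emit:
step_arm:
  motion:
    - {"slide":[0,0,-4],"dr":[0,0,0],"jaw":30}
    - {"slide":[0,0,-12],"dr":[0,0,0],"jaw":30}
    - {"slide":[0,0,-25],"dr":[0,0,0],"jaw":30}
    - {"slide":[0,0,-45],"dr":[0,0,0],"jaw":30}
    - {"slide":[0,0,-65],"dr":[0,0,0],"jaw":30}
    - {"slide":[0,0,-85],"dr":[0,0,0],"jaw":30}
    - {"slide":[0,0,-100],"dr":[0,0,0],"jaw":30}
    - {"slide":[0,0,-100],"dr":[0,0,0],"jaw":30}

```text
clock: 7.1
position: [504.5, 244.5, 178.8]
ee_rot: [0.999, 0.036, 0.001, -0.001]
contact_force: [0.2, 0.0, -2.2]
gripper_width: 35.3
grasp_force: 60.0
```

```bash
python3 - <<'E'
from h import *
s,im=avgsnap(k=5); cv2.imwrite("pics/w5.png",im)
print(s["clock"],s["position"].round(1),yaw(s),s["contact_force"],s["gripper_width"])
E
```

```text
7.3 [503.7 243.9 177.2] 4.101408142478699 [-0.15004594  0.89850659 -2.24422278] 35.35213925672292
```

View pics/w5.png

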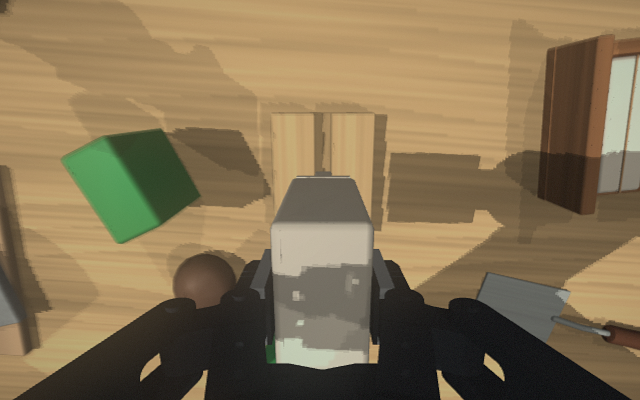

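The core hangs upright and clear of the stand (its top face from about (273,222) to (373,365)). Now over the gap.

Emit:
step_arm:
  motion:
    - {"slide":[11,54,0],"dr":[0,0,-0.12],"jaw":30}
    - {"slide":[22,109,0],"dr":[0,0,-0.24],"jaw":30}
    - {"slide":[32.5,163,0],"dr":[0,0,-0.37],"jaw":30}
    - {"slide":[43,217,0],"dr":[0,0,-0.49],"jaw":30}
    - {"slide":[54,271,0],"dr":[0,0,-0.61],"jaw":30}
    - {"slide":[65,326,0],"dr":[0,0,-0.73],"jaw":30}
    - {"slide":[65,326,0],"dr":[0,0,-0.73],"jaw":30}
    - {"slide":[65,326,0],"dr":[0,0,-0.73],"jaw":30}

```text
clock: 8.35
position: [591.7, -76.8, 176.4]
ee_rot: [0.996, 0.086, -0.001, -0.0]
contact_force: [0.1, 0.2, -2.1]
gripper_width: 35.2
grasp_force: 61.1
```

```bash
python3 - <<'E'
from h import *
s,im=avgsnap(k=6); cv2.imwrite("pics/w6.png",im); kc=cam("wrist",s)
print(s["clock"],s["position"].round(1),yaw(s),s["contact_force"])
c,sn=np.cos(np.radians(10)),np.sin(np.radians(10)); x,y=s["position"][:2]; print("tcp row",c*x+sn*y,-sn*x+c*y)
E
```

```text
8.6 [591.9 -75.8 177. ] 10.00798438631926 [ 0.29622559 -0.19272905 -2.62676068]
tcp row 569.7250981274722 -177.3808019523031
```

View pics/w6.png

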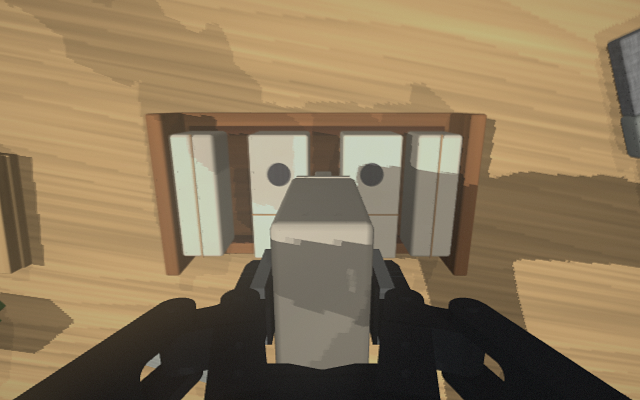

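The view shows the foot lined up over the gap (columns 309–341, row 175). Lowering the foot 12 mm into it.

Emit:
step_arm:
  motion:
    - {"slide":[0,0,12],"dr":[0,0,0],"jaw":30}
    - {"slide":[0,0,25],"dr":[0,0,0],"jaw":30}
    - {"slide":[0,0,38],"dr":[0,0,0],"jaw":30}
    - {"slide":[0,0,48],"dr":[0,0,0],"jaw":30}
    - {"slide":[0,0,55],"dr":[0,0,0],"jaw":30}
    - {"slide":[0,0,60],"dr":[0,0,0],"jaw":30}
    - {"slide":[0,0,65],"dr":[0,0,0],"jaw":30}
    - {"slide":[0,0,65],"dr":[0,0,0],"jaw":30}

```text
clock: 9.65
position: [592.0, -76.6, 112.1]
ee_rot: [0.996, 0.087, -0.0, -0.0]
contact_force: [-0.6, 1.1, -2.7]
gripper_width: 35.2
grasp_force: 61.1
```

Emit:
step_arm:
  motion:
    - {"slide":[0,-1.5,0],"dr":[0,0,0],"jaw":30}
    - {"slide":[0,-3,0],"dr":[0,0,0],"jaw":30}
    - {"slide":[0,-4.5,0],"dr":[0,0,0],"jaw":30}
    - {"slide":[0,-6,0],"dr":[0,0,0],"jaw":30}
    - {"slide":[0,-7,0],"dr":[0,0,0],"jaw":30}
    - {"slide":[0,-8,0],"dr":[0,0,0],"jaw":30}
    - {"slide":[0,-9,0],"dr":[0,0,0],"jaw":30}
    - {"slide":[0,-9.5,0],"dr":[0,0,0],"jaw":30}

```text
clock: 10.65
position: [590.6, -67.4, 112.4]
ee_rot: [0.996, 0.087, 0.0, 0.0]
contact_force: [0.6, -2.2, -2.1]
gripper_width: 35.1
grasp_force: 61.0
```

Emit:
step_arm:
  motion:
    - {"slide":[0,-0.2,0],"dr":[0,0,0],"jaw":30}
    - {"slide":[0,-0.4,0],"dr":[0,0,0],"jaw":30}
    - {"slide":[0,-0.6,0],"dr":[0,0,0],"jaw":30}
    - {"slide":[0,-0.8,0],"dr":[0,0,0],"jaw":30}
    - {"slide":[0,-1.0,0],"dr":[0,0,0],"jaw":30}
    - {"slide":[0,-1.2,0],"dr":[0,0,0],"jaw":30}
    - {"slide":[0,-1.4,0],"dr":[0,0,0],"jaw":30}
    - {"slide":[0,-1.5,0],"dr":[0,0,0],"jaw":30}

```text
clock: 11.65
position: [590.3, -65.7, 112.4]
ee_rot: [0.996, 0.087, 0.0, 0.0]
contact_force: [1.2, -2.4, -1.6]
gripper_width: 35.4
grasp_force: 61.0
```

Emit:
step_arm:
  motion:
    - {"slide":[0,-0.2,0],"dr":[0,0,0],"jaw":30}
    - {"slide":[0,-0.4,0],"dr":[0,0,0],"jaw":30}
    - {"slide":[0,-0.6,0],"dr":[0,0,0],"jaw":30}
    - {"slide":[0,-0.8,0],"dr":[0,0,0],"jaw":30}
    - {"slide":[0,-1.0,0],"dr":[0,0,0],"jaw":30}
    - {"slide":[0,-1.1,0],"dr":[0,0,0],"jaw":30}
    - {"slide":[0,-1.2,0],"dr":[0,0,0],"jaw":30}
    - {"slide":[0,-1.3,0],"dr":[0,0,0],"jaw":30}

```text
clock: 12.65
position: [590.0, -64.4, 112.4]
ee_rot: [0.996, 0.087, 0.0, 0.0]
contact_force: [0.4, -2.3, -1.1]
gripper_width: 35.2
grasp_force: 61.0
```

Emit:
step_arm:
  motion:
    - {"slide":[0,-0.2,0],"dr":[0,0,0],"jaw":30}
    - {"slide":[0,-0.4,0],"dr":[0,0,0],"jaw":30}
    - {"slide":[0,-0.6,0],"dr":[0,0,0],"jaw":30}
    - {"slide":[0,-0.8,0],"dr":[0,0,0],"jaw":30}
    - {"slide":[0,-1.0,0],"dr":[0,0,0],"jaw":30}
    - {"slide":[0,-1.1,0],"dr":[0,0,0],"jaw":30}
    - {"slide":[0,-1.2,0],"dr":[0,0,0],"jaw":30}
    - {"slide":[0,-1.3,0],"dr":[0,0,0],"jaw":30}

```text
clock: 13.65
position: [589.8, -63.1, 112.4]
ee_rot: [0.996, 0.087, 0.0, 0.0]
contact_force: [-0.1, -3.2, -1.3]
gripper_width: 34.9
grasp_force: 61.0
```

Emit:
step_arm:
  motion:
    - {"slide":[0,-0.1,0],"dr":[0,0,0],"jaw":30}
    - {"slide":[0,-0.2,0],"dr":[0,0,0],"jaw":30}
    - {"slide":[0,-0.3,0],"dr":[0,0,0],"jaw":30}
    - {"slide":[0,-0.4,0],"dr":[0,0,0],"jaw":30}
    - {"slide":[0,-0.6,0],"dr":[0,0,0],"jaw":30}
    - {"slide":[0,-0.8,0],"dr":[0,0,0],"jaw":30}
    - {"slide":[0,-0.9,0],"dr":[0,0,0],"jaw":30}
    - {"slide":[0,-1.0,0],"dr":[0,0,0],"jaw":30}

```text
clock: 14.65
position: [589.7, -62.1, 112.3]
ee_rot: [0.996, 0.087, 0.0, 0.0]
contact_force: [0.5, -3.5, -1.0]
gripper_width: 35.0
grasp_force: 61.1
```

Emit:
step_arm:
  motion:
    - {"slide":[0,-0.1,0],"dr":[0,0,0],"jaw":30}
    - {"slide":[0,-0.2,0],"dr":[0,0,0],"jaw":30}
    - {"slide":[0,-0.3,0],"dr":[0,0,0],"jaw":30}
    - {"slide":[0,-0.4,0],"dr":[0,0,0],"jaw":30}
    - {"slide":[0,-0.6,0],"dr":[0,0,0],"jaw":30}
    - {"slide":[0,-0.8,0],"dr":[0,0,0],"jaw":30}
    - {"slide":[0,-0.9,0],"dr":[0,0,0],"jaw":30}
    - {"slide":[0,-1.0,0],"dr":[0,0,0],"jaw":30}

```text
clock: 15.65
position: [589.5, -61.8, 112.3]
ee_rot: [0.996, 0.087, -0.0, 0.0]
contact_force: [1.6, -6.3, -2.0]
gripper_width: 35.3
grasp_force: 61.1
```

Emit:
step_arm:
  motion:
    - {"slide":[0,4,0],"dr":[0,0,0],"jaw":30}
    - {"slide":[0,9,0],"dr":[0,0,0],"jaw":30}
    - {"slide":[0,14,0],"dr":[0,0,0],"jaw":30}
    - {"slide":[0,18,0],"dr":[0,0,0],"jaw":30}
    - {"slide":[0,21,0],"dr":[0,0,0],"jaw":30}
    - {"slide":[0,23,0],"dr":[0,0,0],"jaw":30}
    - {"slide":[0,25,0],"dr":[0,0,0],"jaw":30}
    - {"slide":[0,26.5,0],"dr":[0,0,0],"jaw":30}

```text
clock: 16.65
position: [593.9, -86.8, 112.3]
ee_rot: [0.996, 0.087, -0.0, -0.0]
contact_force: [-0.5, 2.2, -2.1]
gripper_width: 35.4
grasp_force: 61.4
```

Emit:
step_arm:
  motion:
    - {"slide":[0,0.2,0],"dr":[0,0,0],"jaw":30}
    - {"slide":[0,0.4,0],"dr":[0,0,0],"jaw":30}
    - {"slide":[0,0.6,0],"dr":[0,0,0],"jaw":30}
    - {"slide":[0,0.8,0],"dr":[0,0,0],"jaw":30}
    - {"slide":[0,1.0,0],"dr":[0,0,0],"jaw":30}
    - {"slide":[0,1.2,0],"dr":[0,0,0],"jaw":30}
    - {"slide":[0,1.4,0],"dr":[0,0,0],"jaw":30}
    - {"slide":[0,1.5,0],"dr":[0,0,0],"jaw":30}

```text
clock: 17.65
position: [594.3, -88.8, 112.3]
ee_rot: [0.996, 0.087, 0.0, -0.0]
contact_force: [-1.2, 3.4, -2.1]
gripper_width: 35.3
grasp_force: 61.3
```

Emit:
step_arm:
  motion:
    - {"slide":[0,0.1,0],"dr":[0,0,0],"jaw":30}
    - {"slide":[0,0.2,0],"dr":[0,0,0],"jaw":30}
    - {"slide":[0,0.3,0],"dr":[0,0,0],"jaw":30}
    - {"slide":[0,0.4,0],"dr":[0,0,0],"jaw":30}
    - {"slide":[0,0.6,0],"dr":[0,0,0],"jaw":30}
    - {"slide":[0,0.8,0],"dr":[0,0,0],"jaw":30}
    - {"slide":[0,0.9,0],"dr":[0,0,0],"jaw":30}
    - {"slide":[0,1.0,0],"dr":[0,0,0],"jaw":30}

```text
clock: 18.65
position: [594.5, -89.7, 112.3]
ee_rot: [0.996, 0.087, -0.0, 0.0]
contact_force: [-0.2, 2.6, -2.7]
gripper_width: 35.2
grasp_force: 61.3
```

Emit:
step_arm:
  motion:
    - {"slide":[0,0.1,0],"dr":[0,0,0],"jaw":30}
    - {"slide":[0,0.2,0],"dr":[0,0,0],"jaw":30}
    - {"slide":[0,0.3,0],"dr":[0,0,0],"jaw":30}
    - {"slide":[0,0.4,0],"dr":[0,0,0],"jaw":30}
    - {"slide":[0,0.6,0],"dr":[0,0,0],"jaw":30}
    - {"slide":[0,0.8,0],"dr":[0,0,0],"jaw":30}
    - {"slide":[0,0.9,0],"dr":[0,0,0],"jaw":30}
    - {"slide":[0,1.0,0],"dr":[0,0,0],"jaw":30}

```text
clock: 19.65
position: [594.6, -90.4, 112.3]
ee_rot: [0.996, 0.087, -0.0, -0.0]
contact_force: [-1.9, 4.8, -1.3]
gripper_width: 35.2
grasp_force: 61.4
```

Emit:
step_arm:
  motion:
    - {"slide":[0,-4,0],"dr":[0,0,0],"jaw":30}
    - {"slide":[0,-9,0],"dr":[0,0,0],"jaw":30}
    - {"slide":[0,-13,0],"dr":[0,0,0],"jaw":30}
    - {"slide":[0,-14.9,0],"dr":[0,0,0],"jaw":30}
    - {"slide":[0,-14.9,0],"dr":[0,0,0],"jaw":30}
    - {"slide":[0,-14.9,2],"dr":[0,0,0],"jaw":30}
    - {"slide":[0,-14.9,4],"dr":[0,0,0],"jaw":30}
    - {"slide":[0,-14.9,5],"dr":[0,0,0],"jaw":30}

```text
clock: 20.65
position: [591.9, -76.1, 107.0]
ee_rot: [0.996, 0.087, -0.0, 0.0]
contact_force: [-0.3, -0.0, -2.3]
gripper_width: 35.0
grasp_force: 61.2
```

```bash
python3 - <<'E'
from h import *
s,im=avgsnap(k=6); cv2.imwrite("pics/w7.png",im)
print(s["clock"],s["position"].round(1),yaw(s),s["contact_force"])
c,sn=np.cos(np.radians(10)),np.sin(np.radians(10)); x,y=s["position"][:2]; print("tcp row",c*x+sn*y,-sn*x+c*y)
print(np.degrees(R.from_quat(s["ee_rot"]).as_matrix()[2,:2]))
E
```

```text
20.9 [592.  -76.1 107.1] 9.947714893917924 [-0.05738071 -0.63103681 -1.81499893]
tcp row 569.7852336379405 -177.72971955642828
[-1.51534458e-02 -7.71304270e-05]
```

View pics/w7.png

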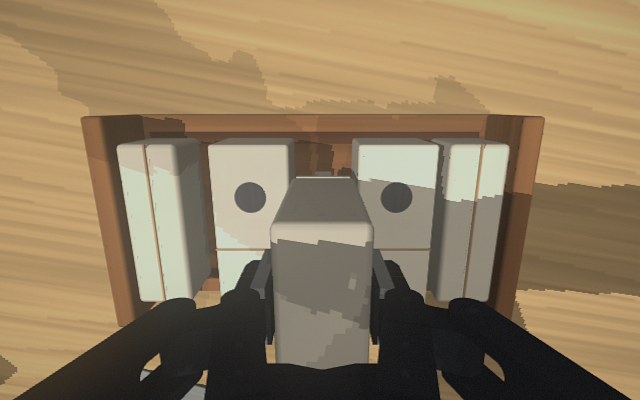

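Both moulds are now apart (gap columns 294–353) and the core's lower shoulder (296–352) is centred in it. Lowering by feel.

Emit:
step_arm:
  motion:
    - {"slide":[0,0,1],"dr":[0,0,0],"jaw":30}
    - {"slide":[0,0,2],"dr":[0,0,0],"jaw":30}
    - {"slide":[0,0,3],"dr":[0,0,0],"jaw":30}
    - {"slide":[0,0,4],"dr":[0,0,0],"jaw":30}
    - {"slide":[0,0,5],"dr":[0,0,0],"jaw":30}
    - {"slide":[0,0,6],"dr":[0,0,0],"jaw":30}
    - {"slide":[0,0,7],"dr":[0,0,0],"jaw":30}
    - {"slide":[0,0,8],"dr":[0,0,0],"jaw":30}

```text
clock: 21.95
position: [592.1, -76.0, 99.3]
ee_rot: [0.996, 0.087, 0.0, 0.0]
contact_force: [-0.4, -0.7, -1.8]
gripper_width: 35.4
grasp_force: 61.2
```

Emit:
step_arm:
  motion:
    - {"slide":[0,0,2],"dr":[0,0,0],"jaw":30}
    - {"slide":[0,0,4],"dr":[0,0,0],"jaw":30}
    - {"slide":[0,0,6],"dr":[0,0,0],"jaw":30}
    - {"slide":[0,0,8],"dr":[0,0,0],"jaw":30}
    - {"slide":[0,0,10],"dr":[0,0,0],"jaw":30}
    - {"slide":[0,0,12],"dr":[0,0,0],"jaw":30}
    - {"slide":[0,0,14],"dr":[0,0,0],"jaw":30}
    - {"slide":[0,0,16],"dr":[0,0,0],"jaw":30}

```text
clock: 22.95
position: [592.1, -76.0, 83.2]
ee_rot: [0.996, 0.087, -0.0, 0.0]
contact_force: [0.5, -0.3, -1.9]
gripper_width: 35.2
grasp_force: 61.2
```

Emit:
step_arm:
  motion:
    - {"slide":[0,0,0.4],"dr":[0,0,0],"jaw":30}
    - {"slide":[0,0,0.8],"dr":[0,0,0],"jaw":30}
    - {"slide":[0,0,1.2],"dr":[0,0,0],"jaw":30}
    - {"slide":[0,0,1.6],"dr":[0,0,0],"jaw":30}
    - {"slide":[0,0,2.0],"dr":[0,0,0],"jaw":30}
    - {"slide":[0,0,2.4],"dr":[0,0,0],"jaw":30}
    - {"slide":[0,0,2.8],"dr":[0,0,0],"jaw":30}
    - {"slide":[0,0,3],"dr":[0,0,0],"jaw":30}

```text
clock: 23.95
position: [592.0, -76.0, 80.3]
ee_rot: [0.996, 0.087, -0.0, 0.0]
contact_force: [-0.1, 0.2, -2.4]
gripper_width: 35.4
grasp_force: 61.2
```

Emit:
step_arm:
  motion:
    - {"slide":[0,0,0.1],"dr":[0,0,0],"jaw":30}
    - {"slide":[0,0,0.2],"dr":[0,0,0],"jaw":30}
    - {"slide":[0,0,0.3],"dr":[0,0,0],"jaw":30}
    - {"slide":[0,0,0.5],"dr":[0,0,0],"jaw":30}
    - {"slide":[0,0,0.7],"dr":[0,0,0],"jaw":30}
    - {"slide":[0,0,0.8],"dr":[0,0,0],"jaw":30}
    - {"slide":[0,0,0.9],"dr":[0,0,0],"jaw":30}
    - {"slide":[0,0,1.0],"dr":[0,0,0],"jaw":30}

```text
clock: 24.95
position: [592.1, -76.0, 80.0]
ee_rot: [0.996, 0.087, 0.0, 0.0]
contact_force: [-2.8, -0.2, 4.3]
gripper_width: 34.9
grasp_force: 62.2
```

The foot is on the board. Easing off and releasing.

Emit:
step_arm:
  motion:
    - {"slide":[0,0,-0.4],"dr":[0,0,0],"jaw":30}
    - {"slide":[0,0,-0.4],"dr":[0,0,0],"jaw":34}
    - {"slide":[0,0,-0.4],"dr":[0,0,0],"jaw":37}
    - {"slide":[0,0,-0.4],"dr":[0,0,0],"jaw":40}
    - {"slide":[0,0,-0.4],"dr":[0,0,0],"jaw":45}
    - {"slide":[0,0,-0.4],"dr":[0,0,0],"jaw":52}
    - {"slide":[0,0,-0.4],"dr":[0,0,0],"jaw":60}
    - {"slide":[0,0,-0.4],"dr":[0,0,0],"jaw":60}

```text
clock: 25.95
position: [592.1, -76.0, 79.7]
ee_rot: [0.996, 0.087, 0.0, 0.0]
contact_force: [-0.9, 0.8, -0.7]
gripper_width: 60.4
grasp_force: 0.0
```

Emit:
step_arm:
  motion:
    - {"slide":[0,0,-5],"dr":[0,0,0],"jaw":60}
    - {"slide":[0,0,-15],"dr":[0,0,0],"jaw":60}
    - {"slide":[0,0,-30],"dr":[0,0,0],"jaw":60}
    - {"slide":[0,0,-50],"dr":[0,0,0],"jaw":60}
    - {"slide":[0,0,-80],"dr":[0,0,0],"jaw":60}
    - {"slide":[0,0,-110],"dr":[0,0,0],"jaw":60}
    - {"slide":[0,0,-140],"dr":[0,0,0],"jaw":60}
    - {"slide":[0,0,-150],"dr":[0,0,0],"jaw":60}

```text
clock: 26.95
position: [593.0, -76.0, 233.0]
ee_rot: [0.996, 0.087, 0.003, 0.0]
contact_force: [0.1, -0.4, 0.1]
gripper_width: 60.0
grasp_force: 0.0
```

```bash
python3 - <<'E'
from h import *
s,im=avgsnap(k=6); kc=cam("wrist",s); sc=optics.get_image("scene"); 
print(s["clock"],s["position"].round(1),yaw(s),s["contact_force"])
cv2.imwrite("pics/end.png",np.hstack([cv2.resize(im,(480,300)),cv2.resize(sc[140:260,130:300],(320,300))[:300]]))
cv2.imwrite("pics/w8.png",im)
m=white(im,150,70)
for c in cv2.findContours(m,0,2)[0]:
    if cv2.contourArea(c)<1000: continue
    r=cv2.minAreaRect(cast(kc,c[:,0],112)[:,:2].astype(np.float32)); print(cv2.boundingRect(c),r)
E
```

```text
27.2 [592.1 -76.  230.7] 9.949920204327888 [-0.21229132  1.20881797 -0.82618321]
(400, 132, 38, 46) ((638.4288940429688, -139.51614379882812), (33.58100128173828, 26.031330108642578), 10.209550857543945)
(345, 132, 49, 57) ((627.7893676757812, -103.69085693359375), (42.04423522949219, 35.680320739746094), 9.960182189941406)
(252, 132, 93, 108) ((598.2301635742188, -55.877567291259766), (83.73424530029297, 69.03221893310547), 9.842016220092773)
(213, 132, 24, 103) ((590.498291015625, 0.4147663116455078), (79.49580383300781, 12.777851104736328), 9.926251411437988)
(195, 132, 24, 103) ((588.193603515625, 13.576969146728516), (79.49362182617188, 12.038345336914062), 9.870490074157715)
```

View pics/end.png

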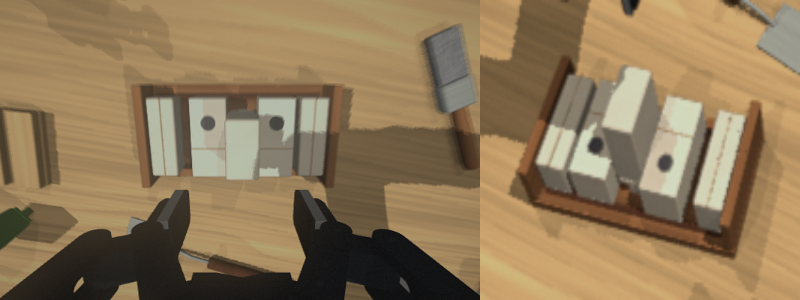

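The final view shows the core upright and square between the two middle moulds (wrist half, about (241,150)), with the gripper clear.

```bash
python3 -c "
from bench import arm; print(arm.job_done())"
```

```text
the job is handed in; nothing more can be done
None
```

The core is standing on the rack's board between the two middle moulds, upright, square to the row and level front to back. I nudged both moulds to their buffers with about 5–6 N first, then released the core and handed the job in at about 27 s.

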